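Set the hood damper from the closed side

TASK

The cooker hood's damper slide has slack between its tall paddle handle and its pointer, and it now stands too far open, beyond the set mark. Draw the handle back towards the closed end (the robot's right) until the pointer stands well short of the mark, a good 20 mm, then push it the other way so that the pointer finishes level with the raised ridge of the mark, with the slack taken up in that opening direction, and let go. Leave the lamp dimmer, the other slide with the low round button, as it is.

Things in the scene. Friction and masses are not known exactly. Their poses are not given: they have to be found in the camera images.
- handle_grip (a point): Centre of the damper's paddle handle: white upright block, 34 (x) x 16 (y) x 52 mm tall, centre 72 mm above the worktop, on a fixed dark steel console 130 x 340 x 28 mm. Slides along y only; +y: open end (robot's left), -y: closed end (robot's right). It slides freely through 14 mm of slack, then pushes the pointer (about 4 N); both stay where left. All else on the console is under 42 mm high.
- pointer_tip (a point): Pointer tip: white blade 6 mm wide, from the low steel carriage under the handle towards the console's far edge, 36 mm above the worktop, 42 mm from the slide's centre line. Axes as the handle's. The handle stands +7 mm from it along y when it has pushed it open, -7 mm when it has pushed it closed. It starts 25 mm or more to the open side of the mark; its travel ends 50 mm or more to the closed side.
- set_mark (a point): The set mark: white ceramic clip 24 mm wide over the console's far edge, with a raised ridge 6 mm wide across its middle. The point is the ridge's end nearest the slide, 36 mm above the worktop, 52 mm from the slide's centre line. Fixed. +y points along the slide to the open end; the pointer is level with the mark when both have the same y in these axes.
- dimmer_button (a point): Top of the lamp dimmer's button: low white round button 30 mm across, 18 mm high, top 44 mm above the worktop, sliding easily on a separate, smaller dark steel base (200 x 70 x 24 mm) that points away from the robot, left or right of the damper console. To be left alone.

How it is judged:
By the outcome, as a careful person would: the job done as asked, in the order asked, and still so for the second after the job is handed in, with the robot touching nothing.
It also fails if it takes over 38 s, if anything falls off the work surface, if the arm or the gripper's body presses on something with over 40 N, if the wrist force passes 120 N, or if a joint passes its speed limit or range.

ROBOT

A 6-joint arm with a two-finger parallel gripper is mounted at the origin on the work surface. World frame = base frame: x ahead of the robot, y to its left, z up, the work surface at z = 0. Lengths are in m, angles in rad, forces in N, time in s.
With the tool pointing down it reaches from about 0.275 to 1 m from the base axis. Payload 8.4 kg.
Tool frame: the origin (TCP) lies at the very end of the fingers, on their centre line; the grasp point (between the pads) lies 19 mm behind it; z points along the fingers, y is the line along which they close (so a half turn about z gives the same grasp; the last joint's range is limited). The gripper opens to 85 mm and grips with 20 to 120 N. Pads are 22 mm wide; open, the fingers measure 114 mm over their backs; the gripper's body (76 mm by 85 mm) begins 54 mm behind the grasp point. The pads swing forward as they close: fully open they stand 13 mm farther back than shut.
Start: joints at [-1.336, 0.353, 1.633, -0, 1.155, -0.002], TCP at [0.147, -0.608, 0.231] pointing down, gripper open.
Joint ranges: [-2.63, 2.63], [-0.92, 2.1], [0.06, 2.66], [-1.3, 4.44], [0, 2.69], [-3.02, 3.02]. Speed limits (rad/s): [2.22, 2.22, 2.79, 3.14, 3.14, 3.14].

INTERFACE

Orientations are given as a unit quaternion [w, x, y, z].
In Python, from workcell import arm gives the robot as it stands. Calls block until the motion is done:
- arm.move_pose(position, orientation): joint-space move of the TCP to a pose.
- arm.move_l(position, rot=None, v=0.15, f_stop=None): straight line of the TCP; rot=None keeps the orientation; v is the mean speed in m/s. With f_stop (N) it stops when the force on the tool has changed by that much, and returns True; else False.
- arm.move_joints(angles): joint-space move.
- arm.set_gripper(opening, newtons=None): opening from 0.0 (shut) to 1.0 (fully open); newtons is the grip in N (None keeps the last); returns when the fingers have stopped.
- arm.hold(seconds).
- arm.solve_ik(position, orientation): joint angles nearest the present ones, or None.
- arm.state(): the state.
- arm.snapshot(name): name is "side" or "top" or "wrist"; returns a dict with "color" (480x640x3 uint8, red, green, blue), "depth" (480x640 float32, m along the optical axis (not along the pixel's ray), 0 where there is no reading), "vertical_fov" (degrees; the focal length in pixels is half the picture's height over the tangent of half this angle, whatever the lens; pixels are square), "cx", "cy" (the principal point, pixels), "eye" and "attitude" of the camera in the world; the wrist camera has in their place "mount" (4x4, takes a point from camera to tool coordinates, whose origin is the TCP and whose axes are the flange's). Camera axes: x right, y down, z forward; pixel columns grow to the right and rows downward; lengths in m; the calibration is good to about 2 mm. The wrist camera is an equidistant fisheye: a pixel r from the principal point sees the ray r / f radians off the axis. A picture is of the moment at which its call begins: read the wrist's pose just before it.
A pose or a line that the arm cannot do raises arm.PlanningError and nothing moves.
- arm.hand_in(): hands the job in; it is judged then, once.
The state is a dict: "clock": time; "joint_positions": joint angles; "dq": joint speeds; "joint_efforts": joint torques, N m; "tool_pos": TCP position; "tcp_rot": TCP orientation; "force": force on the tool from outside, world axes, zero at the start; "moment": the same for the moment, N m; "finger_gap": opening from 0.0 (shut) to 1.0 (fully open); "grip_force": force on a finger pad.
Only numpy, scipy, OpenCV 4.12 (cv2) and the standard library are available. Lean on these libraries where they do the work, as an engineer would, in place of code of your own. Each camera call takes 0.05 s, during which the arm holds its last target. There are 200 camera calls.

## Working session

There is one attempt and no reset: what is moved stays moved. The work goes in short steps, each a Python script; the robot and the scene stay as the last script left them, time stands still between calls to the robot, and variables do not carry over. Pictures are saved under pics/ and viewed, at most 10 in all, crops included, and the job is handed in when it is done.

```bash
mkdir -p pics; ls; python3 - <<'E'
from workcell import arm
import cv2,numpy as np
for n in("top","side"):
    s=arm.snapshot(n); cv2.imwrite(f"pics/{n}0.png",s["color"][...,::-1]); np.savez(n+"0.npz",**s)
    print(n,s["vertical_fov"],s["cx"],s["cy"],s["eye"],s["attitude"])
print(arm.state())
E
```

```text
pics
top 55.55921766477299 317.66493148078746 243.67037257954382 [ 0.42368925 -0.03053138  0.92796576] [-0.05876386  0.71149915 -0.69806944  0.05490737]
side 56.274765076516424 319.26535114040377 239.40726651537622 [0.37747746 0.61228673 0.80331287] [ 0.04711387 -0.11373773  0.92208504 -0.36688307]
{'clock': 0.1, 'joint_positions': array([-1.33637945e+00,  3.53551712e-01,  1.63403920e+00, -1.81331125e-05,
        1.15518521e+00, -2.40375973e-03]), 'dq': array([-0.00084935, -0.00201178, -0.00146999,  0.00155461, -0.00013298,
       -0.00264426]), 'joint_efforts': array([ 1.17633375e-03, -6.06353474e+01, -3.42818534e+01, -3.94994731e-05,
        3.90095520e-03, -3.71557394e-05]), 'tool_pos': array([ 0.14653057, -0.60716015,  0.23066252]), 'tcp_rot': array([-5.86796113e-04,  9.92997079e-01,  1.18137427e-01, -7.67278755e-05]), 'force': array([ 0.34432457, -0.19315171,  0.03964854]), 'moment': array([-0.01190108,  0.03207259, -0.05456533]), 'grip_force': 0.0, 'finger_gap': 0.9950118187043117}
```

View pics/top0.png

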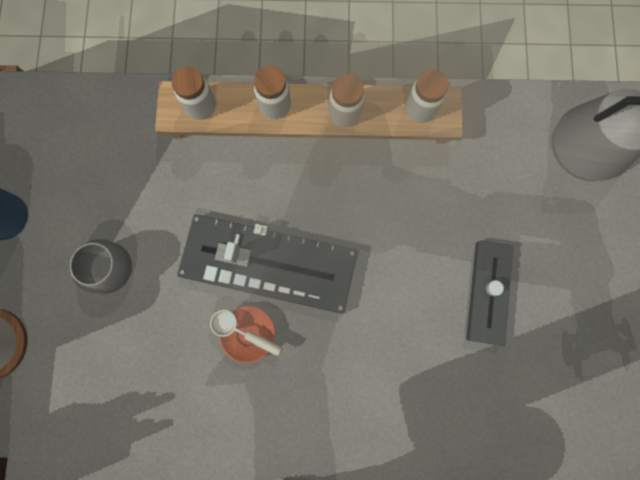

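View pics/side0.png

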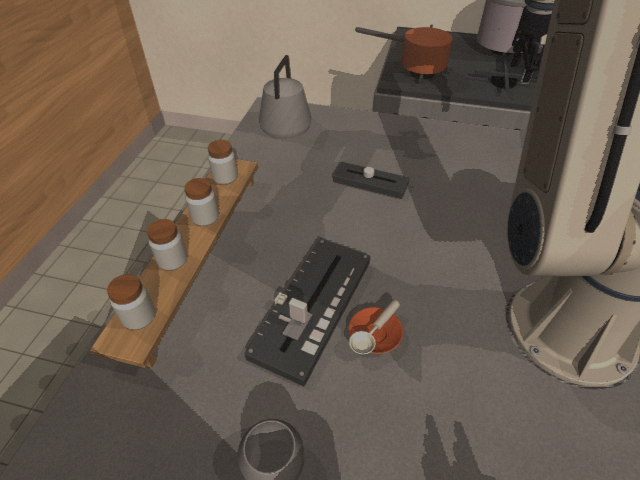

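The top view shows the damper console around (180–365, 215–310), with the handle at about (232,245), the pointer tip near (238,237) and the mark at (260,230). Image left is +y. A bowl with a ladle stands just on the near side of the console, at (245,335), and the dimmer is at (495,288).

```bash
cat > h.py <<'E'
import numpy as np,cv2
from scipy.spatial.transform import Rotation as R
def rays(s,uv):
    f=240/np.tan(np.radians(s["vertical_fov"])/2)
    uv=np.atleast_2d(uv).astype(float); d=np.c_[(uv-[s["cx"],s["cy"]])/f,np.ones(len(uv))]
    q=np.array(s["attitude"]); return d@R.from_quat(q[[1,2,3,0]]).as_matrix().T
def plane(s,uv,z):
    d=rays(s,uv); return s["eye"]+d*((z-s["eye"][2])/d[:,2])[:,None]
def cloud(s):
    v,u=np.mgrid[:480,:640]; uv=np.c_[u.ravel(),v.ravel()]
    return (s["eye"]+rays(s,uv)*s["depth"].reshape(-1,1)).reshape(480,640,3)
E
python3 - <<'E'
from h import *
t=dict(np.load("top0.npz")); P=cloud(t); c=t["color"].astype(int)
m=((c.max(2)<75)).astype(np.uint8); m[:200]=0;m[330:]=0;m[:,:170]=0;m[:,375:]=0
m=m&(P[...,2]>.015)&(P[...,2]<.042)
n,l,st,_=cv2.connectedComponentsWithStats(m.astype(np.uint8)); k=1+st[1:,4].argmax()
vu=np.argwhere(l==k); w=plane(t,vu[:,::-1],.028)[:,:2]
r=cv2.minAreaRect((w*1000).astype(np.float32)); print(r, cv2.boxPoints(r))
H=(P[...,2]>.085)&(np.indices((480,640))[0]>200)&(np.indices((480,640))[0]<300)&(np.indices((480,640))[1]>180)&(np.indices((480,640))[1]<370)
print(H.sum(),np.median(P[H],0),P[H].min(0),P[H].max(0))
B=P[295:375,200:290]; print("bowl zmax",B[...,2].max(), np.percentile(B[...,2],99), B[B[...,2]>.04].max(0))
cv2.imwrite("pics/topc.png",cv2.resize(t["color"][205:320,170:375,::-1],None,fx=3.9,fy=3.9,interpolation=cv2.INTER_CUBIC))
E
```

```text
((519.7191162109375, 26.936904907226562), (170.26361083984375, 13.7459077835083), 78.66425323486328) [[496.2469   -55.18324 ]
 [509.72467  -57.885105]
 [543.19135  109.05705 ]
 [529.71356  111.75891 ]]
244 [0.5360926  0.13395967 0.09887389] [ 0.42368925 -0.03053138  0.08510657] [0.55891984 0.14724365 0.92796576]
bowl zmax 0.9279657599638951 0.043398865723957875 [0.42368925 0.11128134 0.92796576]
```

View pics/topc.png

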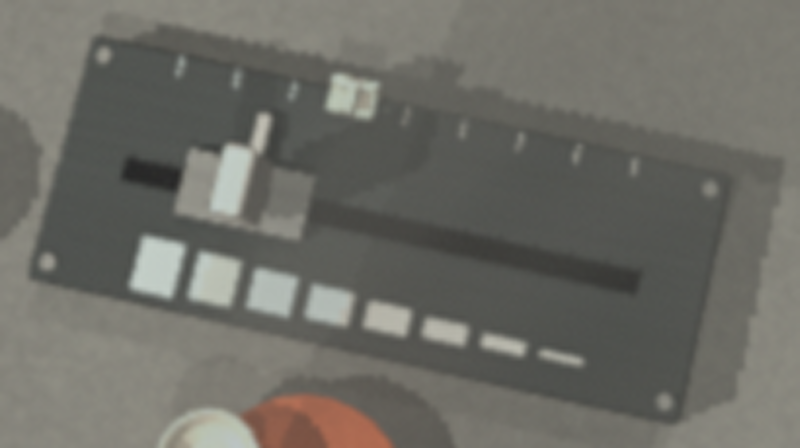

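```bash
cat >> h.py <<'E'
def frame():
    t=dict(np.load("top0.npz")); g=lambda u,v,z: plane(t,[[170+(u-1.5)/3.9,205+(v-1.5)/3.9]],z)[0]
    TL,TR,BR,BL=[g(*p,.028) for p in((95,37),(732,180),(680,420),(30,277))]
    s=(TL+BL-TR-BR); s/=np.linalg.norm(s); n=np.array([s[1],-s[0],0])
    return s,n,(TL+TR+BR+BL)/4,g,[TL,TR,BR,BL]
def q_down(s):
    y=-s; z=np.array([0,0,-1.]); q=R.from_matrix(np.c_[np.cross(y,z),y,z]).as_quat(); return q[[3,0,1,2]]
E
python3 - <<'E'
from h import *
from workcell import arm
s,n,C,g,co=frame()
print("s",s,"n",n,"C",C,[np.linalg.norm(co[i]-co[(i+1)%4]) for i in range(4)])
f=lambda p:np.round([1000*(p-C)@s,1000*(p-C)@n],1)
hd=g(232,180,.098);pt=g(264,115,.036);mk=g(349,112,.036)
print("handle",hd,f(hd),"ptr",f(pt),"mark",f(mk))
q=q_down(s); hov=hd.copy(); hov[2]=.20
print(q,arm.solve_ik(hov,q))
arm.move_pose(hov,q)
st=arm.state(); w=arm.snapshot("wrist"); np.savez("w1.npz",pos=st["tool_pos"],rot=st["tcp_rot"],**w)
cv2.imwrite("pics/w1.png",w["color"][...,::-1]); print(st["clock"],st["tool_pos"],w["mount"],w["vertical_fov"],w["cx"],w["cy"])
E
```

```text
s [0.19885658 0.9800286  0.        ] n [ 0.9800286  -0.19885658  0.        ] C [0.52945592 0.07456006 0.028     ] [np.float64(0.33802972661846487), np.float64(0.12456243875898579), np.float64(0.33719148866324383), np.float64(0.12782050133176956)]
handle [0.54206761 0.13820248 0.098     ] [64.9 -0.3] ptr [71.4 41.9] mark [29.3 52.9]
[-0.          0.99499462 -0.09992847  0.        ] [ 2.46954688e-01  2.84796983e-01  1.80635180e+00 -4.44089210e-16
  1.05044387e+00  2.01794208e+00]
3.0667 [0.54227264 0.13762281 0.20001337] [[-5.93546622e-04 -9.55119146e-01 -2.96221311e-01  7.62312539e-02]
 [ 9.99999539e-01 -7.90587541e-04  5.45399481e-04 -3.93555661e-04]
 [-7.55110364e-04 -2.96220850e-01  9.55119175e-01 -1.42913423e-01]
 [ 0.00000000e+00  0.00000000e+00  0.00000000e+00  1.00000000e+00]] 65.70646984690485 312.8111351596786 245.4581922594759
```

View pics/w1.png

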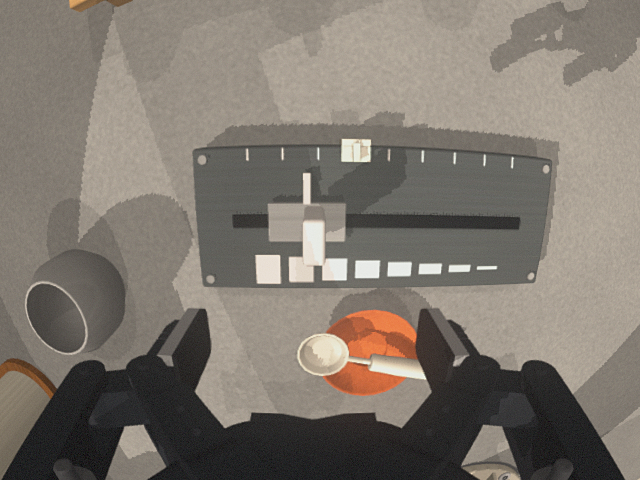

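The wrist view shows the handle's top at about (314,235), the pointer tip at (307,173) and the mark clip at about (356,151). The fingers straddle the handle. I'll crop the mark to find its ridge.

```bash
cat >> h.py <<'E'
def wplane(w,uv,z):
    f=240/np.tan(np.radians(w["vertical_fov"])/2); e=np.atleast_2d(uv)-[w["cx"],w["cy"]]
    r=np.linalg.norm(e,axis=1)[:,None]; th=r/f; d=np.c_[e/r*np.sin(th),np.cos(th)]
    M=R.from_quat(np.array(w["rot"])[[1,2,3,0]]).as_matrix(); o=w["pos"]+M@w["mount"][:3,3]
    d=d@(M@w["mount"][:3,:3]).T; return o+d*((z-o[2])/d[:,2])[:,None]
E
python3 - <<'E'
from h import *
w=dict(np.load("w1.npz")); s,n,C,g,_=frame()
f=lambda uv,z:np.round((wplane(w,uv,z)-C)@np.c_[s,n]*1000,1)
print("ptr",f((307,173),.036),"mark",f((357,161),.036),"handle top",f((314,228),.098))
print("corners",f([(194,150),(551,157),(536,283),(203,287)],.028))
cv2.imwrite("pics/w1c.png",cv2.resize(w["color"][130:270,280:400,::-1],None,fx=4.2,fy=4.2,interpolation=cv2.INTER_CUBIC))
E
```

```text
ptr [[69.3 43.7]] mark [[28. 54.]] handle top [[63.8 12.7]]
corners [[ 167.5   65.4]
 [-167.2   68.3]
 [-170.7  -63.2]
 [ 169.1  -62.6]]
```

View pics/w1c.png

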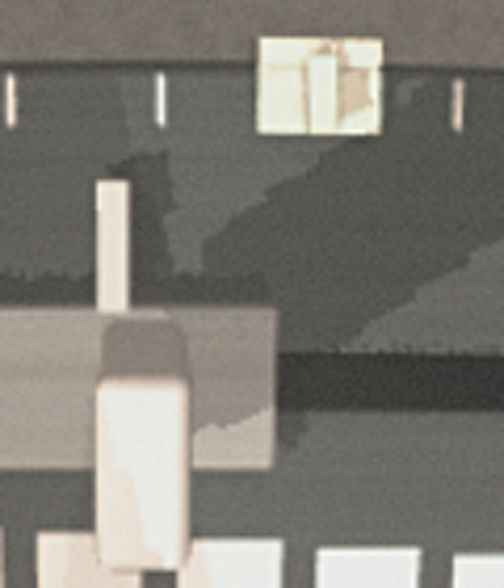

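```bash
cat >> h.py <<'E'
def look(arm,name):
    st=arm.state(); w=arm.snapshot("wrist"); w.update(pos=st["tool_pos"],rot=st["tcp_rot"]); np.savez(name+".npz",**w)
    cv2.imwrite(f"pics/{name}.png",w["color"][...,::-1]); s,n,C,_,_=frame()
    print(name,"t",st["clock"],"tcp s,n",np.round((st["tool_pos"]-C)@np.c_[s,n]*1000,1),"F",st["force"].round(1),"gap",st["finger_gap"]); return w
E
python3 - <<'E'
from h import *
from workcell import arm
s,n,C,_,_=frame(); at=lambda a,z:np.r_[(C+s*a/1000)[:2],z]
arm.move_l(at(64.4,.20),v=.1)
print(arm.move_l(at(64.4,.056),v=.1,f_stop=12))
arm.set_gripper(0.0,30); st=arm.state(); print(st["force"],st["finger_gap"],st["grip_force"])
print(arm.move_l(at(-8,.056),v=.06,f_stop=30)); arm.hold(.2)
look(arm,"w2")
E
```

```text
False
[-0.5383101   0.04658043  0.87399451] 0.18092178104401302 35.4037070274353
False
w2 t 7.15 tcp s,n [-8.2 -0. ] F [-0.7  0.4  6.5] gap 0.18109778758330214
```

View pics/w2.png

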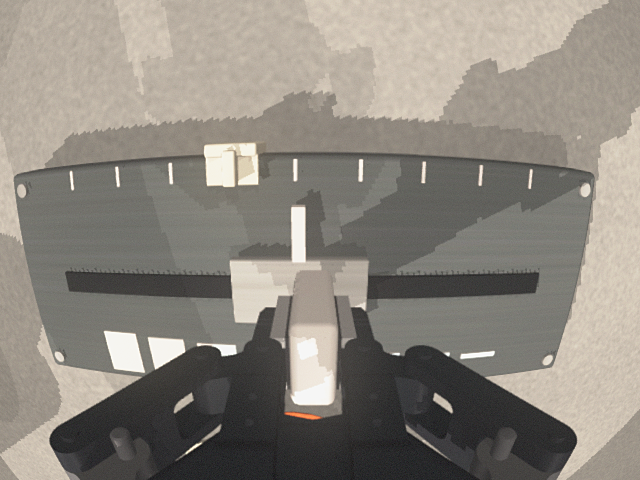

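The handle is gripped. The pointer tip is at (298,206), to the closed side of the ridge's lower end at (228,187). Next I'll push towards open, stop a few mm short and look again.

```bash
python3 - <<'E'
from h import *
from workcell import arm
s,n,C,_,_=frame(); at=lambda a,z:np.r_[(C+s*a/1000)[:2],z]
w=dict(np.load("w2.npz")); f=lambda uv:(wplane(w,uv,.036)-C)@np.c_[s,n]*1000
p,m=f((298,206))[0],f((228,187))[0]; print(p,m,p-m)
assert p[0]-m[0]<-24
print(arm.move_l(at(m[0]+7-4,.056),v=.06,f_stop=30)); arm.hold(.2)
w=look(arm,"w3"); 
cv2.imwrite("pics/w3c.png",cv2.resize(w["color"][130:280,230:390,::-1],None,fx=4,fy=4,interpolation=cv2.INTER_CUBIC))
E
```

```text
[-1.25633528 44.10194489] [30.17827798 53.13249451] [-31.43461326  -9.03054962]
False
w3 t 8.2333 tcp s,n [33.2  0. ] F [-1.4  1.4  6.1] gap 0.18303357038445292
```

View pics/w3c.png

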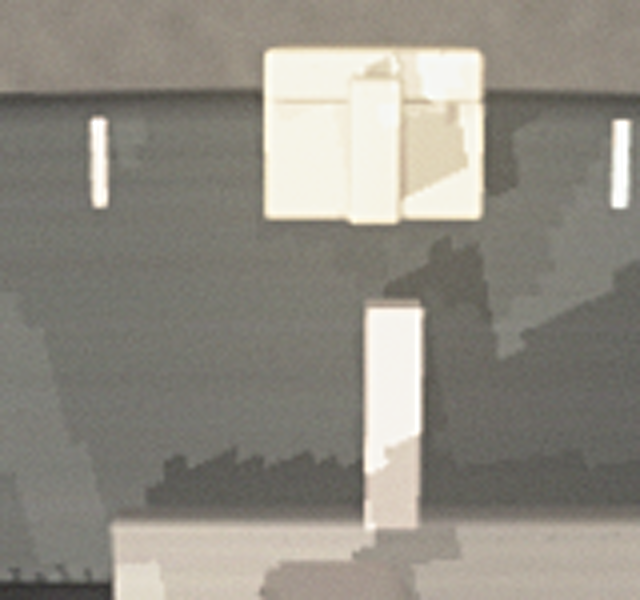

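The ridge's lower end is at full-image (323.3,185.2) and the pointer tip at (328.1,205.4), so about 2 mm short.

```bash
python3 - <<'E'
from h import *
from workcell import arm
s,n,C,_,_=frame(); at=lambda a,z:np.r_[(C+s*a/1000)[:2],z]
w=dict(np.load("w3.npz")); f=lambda uv:(wplane(w,uv,.036)-C)@np.c_[s,n]*1000
p,m=f((328.1,205.4))[0],f((323.3,185.2))[0]; print(p,m,p-m)
d=m[0]-p[0]; assert 0<d<4
cur=(arm.state()["tool_pos"]-C)@s*1000
print(arm.move_l(at(cur+d,.056),v=.02,f_stop=30)); arm.hold(.3)
w=look(arm,"w4")
cv2.imwrite("pics/w4c.png",cv2.resize(w["color"][130:280,230:390,::-1],None,fx=4,fy=4,interpolation=cv2.INTER_CUBIC))
E
```

```text
[26.73540323 44.42754098] [28.93265377 53.53338315] [-2.19725054 -9.10584216]
False
w4 t 8.8417 tcp s,n [35.3  0. ] F [-1.9 -1.3  6.3] gap 0.18235986772199203
```

View pics/w4c.png

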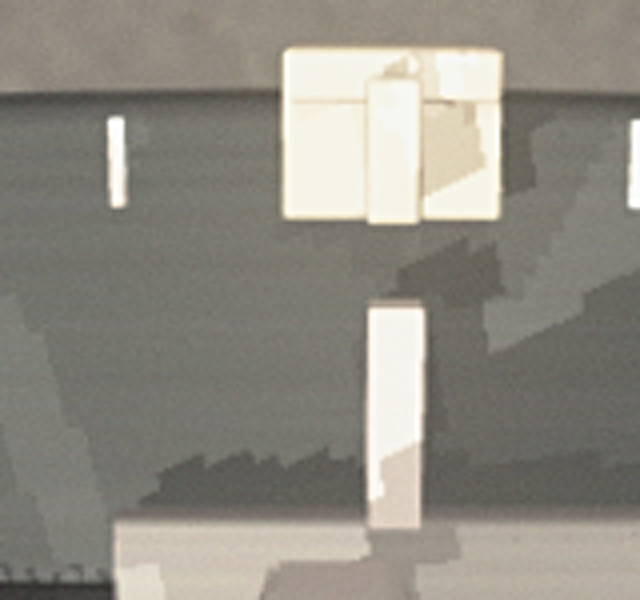

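The pointer is level to within about 0.4 mm: tip at crop x=396, ridge at 392.5. I'll make a last small nudge, release, rise and check.

```bash
python3 - <<'E'
from h import *
from workcell import arm
s,n,C,_,_=frame(); at=lambda a,z:np.r_[(C+s*a/1000)[:2],z]
cur=(arm.state()["tool_pos"]-C)@s*1000
arm.move_l(at(cur+.4,.056),v=.02); arm.hold(.3)
arm.set_gripper(0.7); print(arm.move_l(at(cur+.4,.17),v=.1,f_stop=20))
w=look(arm,"w5")
cv2.imwrite("pics/w5c.png",cv2.resize(w["color"][110:290,240:420,::-1],None,fx=3.3,fy=3.3,interpolation=cv2.INTER_CUBIC))
E
```

```text
False
w5 t 11.225 tcp s,n [35.4 -0.4] F [-0.   0.2  0.3] gap 0.7009110406168967
```

View pics/w5c.png

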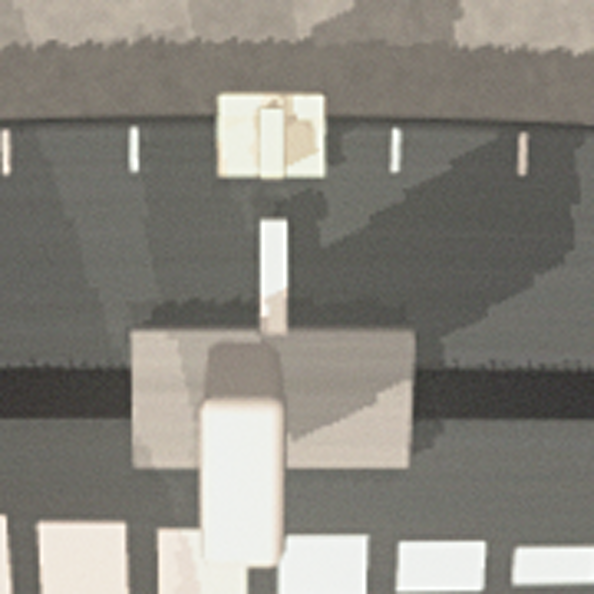

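The pointer (crop x≈273) lines up with the ridge (x≈272). The handle stands about 7 mm to the open side, free of the gripper.

```bash
python3 -c "
from workcell import arm
print(arm.hand_in())"
```

```text
the job is handed in; nothing more can be done
None
```

I drew the damper back until its pointer was about 31 mm short of the mark, then pushed it open to finish level with the ridge (within about 0.3 mm by the wrist camera), slack taken up, handle released, dimmer untouched, and handed in at about 11 s.

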